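# Offer a roof up to a miniature house for gluing

### The job

Get the little yellow house ready for its roof to be glued on: first set the glue jar (white with an orange lid) upright in the middle of the blue tile and let go of it; then pick up the terracotta roof by its chimney, carry it across the row of paint pots and brushes, and finish still holding it level and squared up over the house, hovering about a centimetre above the wall tops. The roof must never touch the house, the house stays where it is, and the paint pots and the brush jar are not to be disturbed.

Things in the scene. Friction and masses are not known exactly. Their poses are not given: they have to be found in the camera images.
- glue_jar: Loose closed jar of glue, white with a paper band and an orange lid, standing on the table on the robot's right (negative y): a plain upright cylinder 50 mm in diameter, 85 mm tall, lid included. About 0.15 kg. Origin: centre of its underside, z up along its axis.
- tile: Glazed blue tile lying flat on the table on the robot's left, 100 x 100 mm, 8 mm thick, fixed. Origin: centre of its underside, on the table; its top is 8 mm above. The jar goes in the middle of its top.
- roof: Loose one-piece terracotta gable roof, flat side down on the table, robot's right. Underside 110 mm (x, along the ridge) by 90 mm (y); ridge 40 mm up; solid chimney in the very middle, 34 (x) by 26 mm (y), from the ridge to 80 mm up: grip it from above across its 26 mm. A half turn makes no difference. About 0.25 kg, balanced under the chimney. Origin: centre of the underside, z up.
- house: Loose yellow ceramic house without a roof, open on top, on the robot's left: 90 mm (x) by 70 mm (y), 95 mm tall, walls 7 mm thick, about 0.6 kg. Origin: centre of its underside, z up. The roof's x (ridge) belongs along the house's x (long side), either way round; centred, it overhangs the walls by 10 mm all round.
- house_top (a point): Point on the house's axis level with the tops of its walls, 95 mm above its underside; axes as the house's. The roof's underside must hover about 10 mm above it.
- pots_warm: Loose tower of three stacked paint pots (yellow, red, orange from the bottom, white lids), one piece, 62 mm in diameter, 123 mm tall; bystander in the row between the roof and the house. Origin: centre of the underside.
- pots_cool: Loose tower of three stacked paint pots (blue and greens, white lids), one piece, 62 mm in diameter, 123 mm tall; bystander in the same row. Origin: centre of the underside.
- brush_jar: Loose jar of green glass, 68 mm in diameter, 100 mm tall, with three brushes fixed in it that reach to 172 mm above its underside, within 25 mm of its axis; bystander in the same row. Origin: centre of the underside.
Not all that is in view belongs to the job. What is shaped like the roof but purple is not meant.

How it is judged:
By the outcome, as a careful person would: the job done as asked, in the order asked, and still so for the second after the job is handed in, while the arm keeps its last pose, push and grip.
It also fails if it takes over 67 s, if anything falls off the work surface, if the arm or the gripper's body presses on something with over 40 N, if the wrist force passes 120 N, or if a joint passes its speed limit or range.

### The arm

A 6-joint arm with a two-finger parallel gripper is mounted at the origin on the work surface. World frame = base frame: x ahead of the robot, y to its left, z up, the work surface at z = 0. Lengths are in m, angles in rad, forces in N, time in s.
With the tool pointing down it reaches from about 0.25 to 0.775 m from the base axis. Payload 4 kg.
Tool frame: the origin (TCP) lies between the finger pads; the fingertips stand 14 mm ahead of it and the grasp point (between the pads) lies 5 mm behind it; z points along the fingers, y is the line along which they close (so a half turn about z gives the same grasp; the last joint's range is limited). The gripper opens to 85 mm and grips with 20 to 120 N. Pads are 22 mm wide; open, the fingers measure 114 mm over their backs; the gripper's body (76 mm by 85 mm) begins 54 mm behind the grasp point. The pads swing forward as they close: fully open they stand 13 mm farther back than shut.
Start: joints at [1.097, 0.087, 1.371, -0, 1.684, -0.103], TCP at [0.199, 0.513, 0.245] pointing down, gripper open.
Joint ranges: [-3.1, 3.1], [-0.76, 2.03], [0.27, 2.55], [-1.08, 4.22], [0.17, 2.65], [-2.57, 2.57]. Speed limits (rad/s): [2.79, 2.79, 3.14, 3.14, 3.14, 3.14].

### API

Orientations are given as a rotation vector (axis times angle).
In Python, from plant import arm, kinematics, status, capture, job, silhouettes gives the robot as it stands. The module is installed in compiled form; this text tells all that it offers. Calls block until the motion is done:
- arm.move_pose(position, orientation): joint-space move of the TCP to a pose.
- arm.line_to(position, attitude=None, v=0.15): straight line of the TCP; attitude=None keeps the orientation; v is the mean speed in m/s.
- arm.movej(angles): joint-space move.
- arm.open_jaws() and arm.grab(): open the fingers fully, or close them until they stop; the grip force is fixed at half the most.
- arm.dwell(seconds).
- kinematics.ik(position, orientation): joint angles nearest the present ones, or None.
- status.state(): the state.
- capture(name): name is "side" or "top"; returns a dict with "image" (480x640x3 uint8, blue, green, red), "fx", "fy", "cx", "cy" (pixels), "k1" (the pictures are not rectified: a ray, as slopes to the right and down, at radius r is drawn at 1 + k1 r^2 times it, then the intrinsics apply), "view" (4x4, takes a point from world to camera coordinates). Camera axes: x right, y up, looking along -z (the intrinsics and any distortion apply to the point x, -y, -z); pixel columns grow to the right and rows downward; lengths in m; the calibration is good to about 2 mm. A picture is of the moment at which its call begins. There is no depth.
A pose or a line that the arm cannot do raises arm.Unreachable and nothing moves.
- job.job_done(): hands the job in; it is judged then, once.
Trained networks look in the newest picture that a camera, given by its name, has taken for a name from the list of things; names that differ only in an ending like _2 or _b are one class to them, and where a whole thing is asked for, a point or a joint stands for the part that bears it (a point fixed in the world has none). Each returns a list of dicts, best first, with "p" (0 to 1); they miss things now and then, are a little off and sometimes report something else, mostly with a low value. They report only what shows in the picture. A call takes as long as a camera call. They do not tell look-alikes from the thing itself.
- silhouettes(camera, label): "region" (480x640 bool, what is visible of it) and "bbox" ([left, top, width, height] in pixels, round what is visible of it).
The state is a dict: "t": time; "joint_positions": joint angles; "joint_vel": joint speeds; "tau": joint torques, N m; "eef_pos": TCP position; "tcp_rot": TCP orientation; "ft_force": force on the tool from outside, world axes, zero at the start; "ft_torque": the same for the moment, N m; "width": opening from 0.0 (shut) to 1.0 (fully open); "grasp_force": force on a finger pad.
Only numpy, scipy, OpenCV 4.12 (cv2) and the standard library are available. Lean on these libraries where they do the work, as an engineer would, in place of code of your own. Each camera call takes 0.05 s, during which the arm holds its last target. There are 200 camera calls.

## Working session

There is one attempt and no reset: what is moved stays moved. The work goes in short steps, each a Python script; the robot and the scene stay as the last script left them, time stands still between calls to the robot, and variables do not carry over. Pictures are saved under pics/ and viewed, at most 10 in all, crops included, and the job is handed in when it is done.

```bash
mkdir -p pics; python3 - <<'E'
from plant import *
import cv2,pickle
for n in("side","top"):
    c=capture(n); cv2.imwrite(f"pics/{n}0.png",c["image"]); print(n,c["fx"],c["fy"],c["cx"],c["cy"],c["k1"],c["view"].tolist())
    d={}
    for l in "glue_jar tile roof house pots_warm pots_cool brush_jar".split():
        d[l]=silhouettes(n,l); print(n,l,[(round(float(e["p"]),2),[int(v) for v in e["bbox"]]) for e in d[l]])
    pickle.dump((c,d),open(n+".pkl","wb"))
s=status.state(); print(s["t"],s["tcp_rot"],s["width"])
E
```

```text
side 438.62371287316927 438.62371287316927 320.0682918600758 247.04958242464306 0.005149706298159532 [[0.8167712726487608, -0.576715491412634, -0.016850226716788957, -0.4487382777974867], [0.40932011700238685, 0.5586209804717738, 0.7213873037376705, -0.2775453103963562], [-0.4066223432042013, -0.5961055629177084, 0.692326821570338, -0.7766548205208611], [0.0, 0.0, 0.0, 1.0]]
side glue_jar [(0.56, [330, 336, 26, 47])]
side tile [(0.7, [201, 190, 40, 30])]
side roof [(0.8, [458, 351, 78, 69]), (0.74, [381, 412, 86, 67]), (0.73, [382, 296, 48, 63])]
side house [(0.91, [251, 194, 54, 64]), (0.37, [202, 188, 40, 31])]
side pots_warm [(0.89, [356, 208, 32, 54])]
side pots_cool [(0.61, [265, 258, 36, 66])]
side brush_jar [(0.59, [316, 219, 33, 69])]
top 544.644744005342 544.644744005342 315.15578747064137 236.87808919931226 -0.12602544548253927 [[-0.017481131536332135, -0.9997857637297074, 0.011083171189484492, -0.0146439483458936], [0.998732888190709, -0.016937386188766914, 0.04738927088843311, -0.5482405631758155], [-0.04719139843715357, 0.011897545650197473, 0.9988150080575718, -1.222144025874107], [0.0, 0.0, 0.0, 1.0]]
top glue_jar [(0.87, [395, 271, 34, 29])]
top tile []
top roof [(0.98, [376, 188, 61, 56]), (0.74, [304, 163, 32, 34]), (0.64, [463, 246, 45, 53]), (0.57, [459, 172, 49, 41])]
top house [(0.71, [214, 217, 44, 52])]
top pots_warm [(0.59, [304, 164, 28, 31])]
top pots_cool [(0.97, [316, 278, 30, 31])]
top brush_jar [(0.59, [308, 212, 31, 34])]
0.8 [5.79176014e-01 3.08768663e+00 2.41746249e-04] 1.0005275591276745
```

View pics/side0.png

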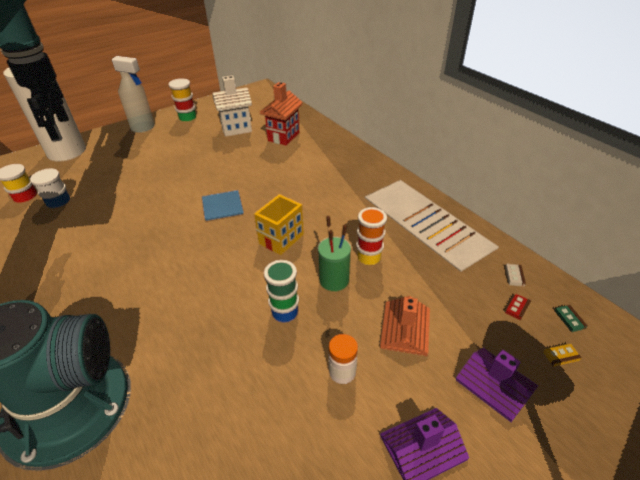

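View pics/top0.png

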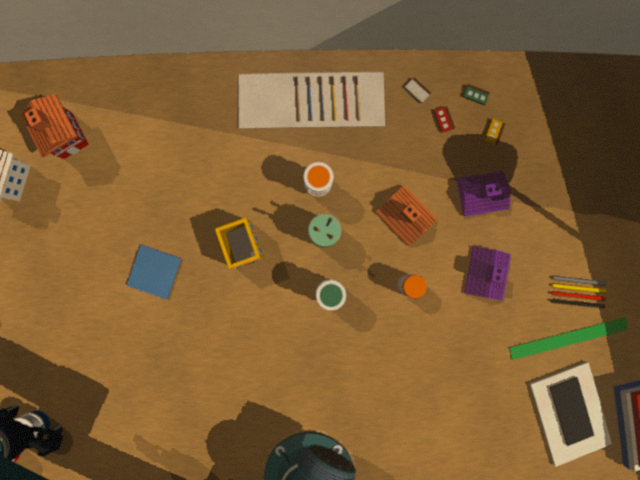

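The side view shows the jar at (343,360), the terracotta roof at (406,325), the house at (279,224) and the tile at (222,205). In the top view they are at (414,286), (405,215), (238,242) and (153,272). The purple roofs are decoys. Next I fit the shape models to the masks in both views.

```bash
cat > fit.py <<'E'
import numpy as np, cv2, pickle
from scipy.optimize import minimize
def box(a,b,z0,z1): return [[x,y,z] for x in(-a/2,a/2) for y in(-b/2,b/2) for z in(z0,z1)]
def cyl(r,z0,z1): return [[r*np.cos(t),r*np.sin(t),z] for t in np.linspace(0,2*np.pi,40,endpoint=False) for z in(z0,z1)]
M={"glue_jar":[cyl(.025,0,.085)],"tile":[box(.1,.1,0,.008)],"house":[box(.09,.07,0,.095)],
 "roof":[box(.11,.09,0,.0005)+[[-.055,0,.04],[.055,0,.04]],box(.034,.026,.03,.08)],
 "pots_warm":[cyl(.031,0,.123)],"pots_cool":[cyl(.031,0,.123)],"brush_jar":[cyl(.034,0,.1)]}
def proj(c,P):
    p=np.asarray(P)@c["view"][:3,:3].T+c["view"][:3,3]
    s=np.c_[p[:,0],-p[:,1]]/-p[:,2:]
    s=s*(1+c["k1"]*(s**2).sum(1,keepdims=True))
    return s*[c["fx"],c["fy"]]+[c["cx"],c["cy"]]
def place(P,q):
    x,y,z,a=q; R=np.array([[np.cos(a),-np.sin(a),0],[np.sin(a),np.cos(a),0],[0,0,1]])
    return np.asarray(P)@R.T+[x,y,z]
S=4
def render(c,name,q,off):
    im=np.zeros((160*S,160*S),np.uint8)
    for P in M[name]:
        h=cv2.convexHull(((proj(c,place(P,q))-off+.5)*S-.5).astype(np.float32))
        cv2.fillConvexPoly(im,np.round(h*16).astype(np.int32),255,cv2.LINE_AA,4)
    return cv2.resize(im,(160,160),interpolation=cv2.INTER_AREA)/255.
def fit(name,masks,q0,cams,zfree=True):
    """masks: {cam:bool image}; returns (q, residual fraction)"""
    T={}
    for n,m in masks.items():
        ys,xs=np.nonzero(m); off=np.array([int(xs.mean())-80,int(ys.mean())-80])
        T[n]=(off,cv2.warpAffine(m.astype(np.float32),np.float32([[1,0,-off[0]],[0,1,-off[1]]]),(160,160)))
    def cost(p):
        q=p if zfree else [p[0],p[1],q0[2],p[2]]
        return sum(((render(cams[n],name,q,o)-t)**2).sum()/t.sum() for n,(o,t) in T.items())
    best=None
    for a in ([q0[3]] if name in("glue_jar",) or "pots" in name or "jar" in name else np.arange(0,np.pi,np.pi/6)):
        p0=np.array([*q0[:3],a] if zfree else [*q0[:2],a])
        d=np.diag([.02,.02,.01,.3] if zfree else [.02,.02,.3])
        r=minimize(cost,p0,method="Nelder-Mead",options=dict(initial_simplex=np.vstack([p0,p0+d]),xatol=1e-4,fatol=1e-5,maxiter=250))
        if best is None or r.fun<best.fun: best=r
    p=best.x
    return (p if zfree else np.array([p[0],p[1],q0[2],p[2]])),best.fun
def ground(c,uv,z):
    f=lambda p:((proj(c,[[p[0],p[1],z]])[0]-uv)**2).sum()
    return minimize(f,[.5,0],method="Nelder-Mead").x
E
cat > go1.py <<'E'
from fit import *
cams={};D={}
for n in("side","top"): cams[n],D[n]=pickle.load(open(n+".pkl","rb"))
px={"glue_jar":((343,360),(414,286)),"tile":((222,205),(153,272)),"roof":((406,325),(405,215)),"house":((279,224),(238,242)),
"pots_warm":((371,237),(318,179)),"pots_cool":((282,290),(331,295)),"brush_jar":((334,262),(324,230))}
out={};vis={n:cams[n]["image"].copy() for n in cams}
for l,pp in px.items():
    masks={}
    for n,uv in zip(("side","top"),pp):
        for e in D[n][l]:
            x,y,w,h=e["bbox"]
            if abs(x+w/2-uv[0])<14 and abs(y+h/2-uv[1])<16: masks[n]=e["region"];break
    if l in("tile",):
        for n,uv in zip(("side","top"),pp):
            hsv=cv2.cvtColor(cams[n]["image"],cv2.COLOR_BGR2HSV)
            m=cv2.inRange(hsv,(95,90,30),(120,255,255)); _,L=cv2.connectedComponents(m)
            masks[n]=L==L[uv[1],uv[0]]
    g=ground(cams["top"],pp[1],.04)
    q,r=fit(l,masks,[*g,0,0.],cams); q0,r0=fit(l,masks,[q[0],q[1],0,q[3]],cams,False)
    out[l]=q0
    print(l,list(masks),[int(m.sum()) for m in masks.values()],"free",q.round(4),round(r,3),"z0",q0.round(4),round(r0,3))
    for n in cams:
        for P in M[l]: cv2.polylines(vis[n],[np.round(cv2.convexHull(proj(cams[n],place(P,q0)).astype(np.float32))).astype(int)],True,(255,0,255),1)
pickle.dump(out,open("out.pkl","wb"))
a=cv2.resize(vis["side"][180:400,190:450],None,fx=2.3,fy=2.3); b=cv2.resize(vis["top"][150:320,120:450],None,fx=2.4,fy=2.4)
cv2.imwrite("pics/fs.png",a);cv2.imwrite("pics/ft.png",b)
E
time python3 go1.py
```

```text
glue_jar ['side', 'top'] [1290, 584] free [ 0.4349 -0.2338 -0.002   0.1532] 0.06 z0 [ 0.4348 -0.2339  0.      0.3466] 0.067
tile ['side', 'top'] [743, 1710] free [ 0.4768  0.3527 -0.0091  1.2363] 0.381 z0 [ 0.4766  0.3499  0.     -0.3447] 0.406
roof ['side', 'top'] [2430, 1854] free [ 0.5952 -0.2336  0.001   0.7438] 0.057 z0 [ 0.5955 -0.2335  0.      0.7442] 0.059
house ['side', 'top'] [2107, 1649] free [ 0.5347  0.1434 -0.003   0.3366] 0.05 z0 [0.5343 0.1425 0.     0.3395] 0.059
pots_warm ['side', 'top'] [1333, 749] free [ 0.6689 -0.0311 -0.003   0.229 ] 0.299 z0 [ 0.6675 -0.0317  0.      0.3011] 0.305
pots_cool ['side', 'top'] [1713, 710] free [ 0.423  -0.0528 -0.0013  0.0318] 0.15 z0 [ 0.4231 -0.0528  0.      0.1805] 0.152
brush_jar ['side', 'top'] [1691, 830] free [ 0.5586 -0.0427 -0.0011  0.0349] 0.133 z0 [ 0.5586 -0.0428  0.      0.1664] 0.134
real	0m13.215s
user	0m12.915s
sys	0m0.551s
```

View pics/fs.png

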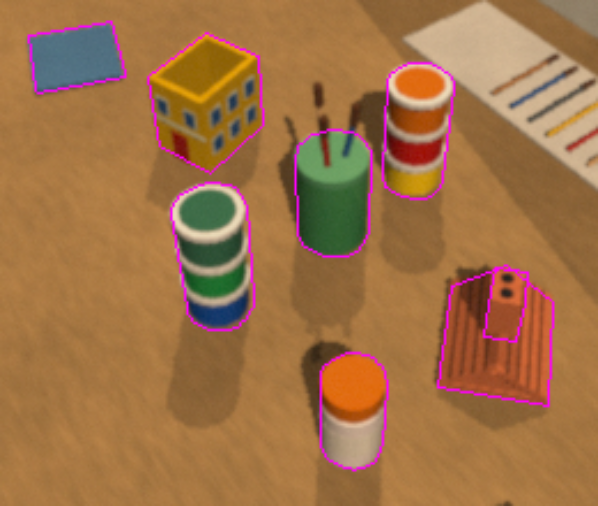

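View pics/ft.png

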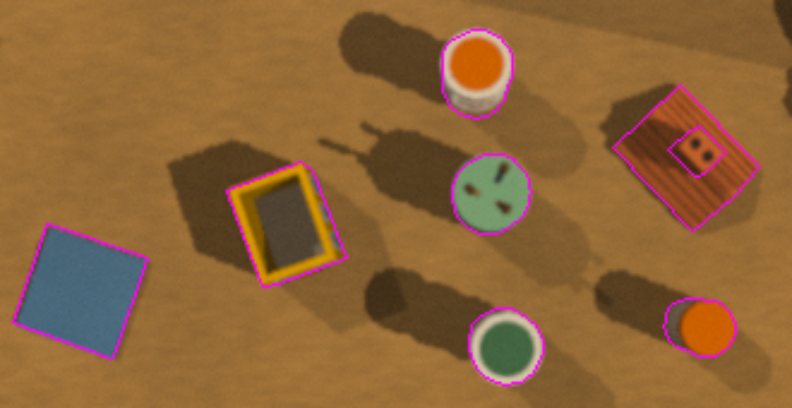

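```bash
cat > h.py <<'E'
import numpy as np,pickle
from scipy.spatial.transform import Rotation as R
from plant import *
from fit import *
out=pickle.load(open("out.pkl","rb"))
def att(a):
    y=np.array([np.cos(a),np.sin(a),0]); z=np.array([0,0,-1.])
    return R.from_matrix(np.c_[np.cross(y,z),y,z]).as_rotvec()
def rep():
    s=status.state(); print("t",round(s["t"],2),"p",np.round(s["eef_pos"],4),"w",round(s["width"],3),"g",round(s["grasp_force"],1),"f",np.round(s["ft_force"],2),"m",np.round(s["ft_torque"],2),"j6",round(s["joint_positions"][5],2)); return s
E
python3 - <<'E'
from h import *
for l in("glue_jar","tile"):
    for a in np.arange(0,2*np.pi,np.pi/4):
        print(l,round(a,2),[None if j is None else round(j[5],2) for j in[kinematics.ik([*out[l][:2],z],att(a)) for z in(.05,.29)]])
for k in(0,np.pi):
    for l,z in(("roof",.061),("roof",.28),("house",.28),("house",.166)):
        j=kinematics.ik([*out[l][:2],z],att(out[l][3]+np.pi/2+k)); print(l,k,None if j is None else np.round(j,2))
E
```

```text
glue_jar 0.0 [np.float64(-0.61), np.float64(-0.61)]
glue_jar 0.79 [np.float64(-1.39), np.float64(-1.39)]
glue_jar 1.57 [np.float64(-2.18), np.float64(-2.18)]
glue_jar 2.36 [None, None]
glue_jar 3.14 [np.float64(2.53), np.float64(2.53)]
glue_jar 3.93 [np.float64(1.75), np.float64(1.75)]
glue_jar 4.71 [np.float64(0.96), np.float64(0.96)]
glue_jar 5.5 [np.float64(0.18), np.float64(0.18)]
tile 0.0 [np.float64(0.54), np.float64(0.54)]
tile 0.79 [np.float64(-0.25), np.float64(-0.25)]
tile 1.57 [np.float64(-1.03), np.float64(-1.03)]
tile 2.36 [np.float64(-1.82), np.float64(-1.82)]
tile 3.14 [None, None]
tile 3.93 [None, None]
tile 4.71 [np.float64(2.11), np.float64(2.11)]
tile 5.5 [np.float64(1.32), np.float64(1.32)]
roof 0 None
roof 0 None
house 0 [ 0.16  0.09  1.3  -0.    1.75 -1.75]
house 0 [ 0.16  0.12  1.49 -0.    1.53 -1.75]
roof 3.141592653589793 [-0.46  0.38  1.39 -0.    1.37  0.36]
roof 3.141592653589793 [-0.46  0.29  1.07 -0.    1.78  0.36]
house 3.141592653589793 [ 0.16  0.09  1.3  -0.    1.75  1.39]
house 3.141592653589793 [ 0.16  0.12  1.49 -0.    1.53  1.39]
```

```bash
python3 - <<'E'
from h import *
A=att(-np.pi/4); j=out["glue_jar"]; t=out["tile"]
arm.move_pose([j[0],j[1],.28],A); arm.line_to([j[0],j[1],.05],v=.15); arm.grab(); rep()
arm.line_to([j[0],j[1],.28],v=.2); rep()
arm.line_to([t[0],t[1],.28],v=.3); s=rep()
cams={};masks={}
for n in("side","top"):
    cams[n]=capture(n); r=silhouettes(n,"glue_jar"); print(n,[(round(float(e["p"]),2),[int(v) for v in e["bbox"]]) for e in r])
    cv2.imwrite(f"pics/{n}1.png",cams[n]["image"])
    if r: masks[n]=r[0]["region"]
pickle.dump((cams,masks),open("jar1.pkl","wb"))
E
```

```text
t 5.67 p [ 0.4354 -0.2343  0.0508] w 0.571 g 62.4 f [0.53 0.21 2.9 ] m [ 0.01 -0.01 -0.01] j6 0.18
t 6.97 p [ 0.4343 -0.2335  0.2782] w 0.572 g 62.1 f [ 0.26 -0.14 -2.11] m [0.02 0.03 0.02] j6 0.18
t 9.07 p [0.4767 0.3489 0.2803] w 0.568 g 62.1 f [-0.43 -0.48 -1.52] m [-0.04  0.01 -0.03] j6 1.32
side [(0.56, [187, 87, 24, 45])]
top [(0.9, [107, 261, 27, 27])]
```

```bash
python3 - <<'E'
from h import *
t=out["tile"]
arm.line_to([t[0],t[1],.075],v=.15)
z=.0615
while z>.055:
    arm.line_to([t[0],t[1],z],v=.05); arm.dwell(.1); s=rep()
    if s["ft_force"][2]>1.5: break
    z-=.001
arm.open_jaws(); arm.line_to([t[0],t[1],.28],v=.2); arm.dwell(.1); rep()
r=out["roof"]; B=att(r[3]-np.pi/2)
arm.move_pose([r[0],r[1],.28],B); rep()
cams={};D={}
for n in("side","top"):
    cams[n]=capture(n); cv2.imwrite(f"pics/{n}2.png",cams[n]["image"])
    D[n]={l:silhouettes(n,l) for l in("glue_jar","house")}
    for l in D[n]: print(n,l,[(round(float(e["p"]),2),[int(v) for v in e["bbox"]]) for e in D[n][l]])
pickle.dump((cams,D),open("p2.pkl","wb"))
m={n:D[n]["glue_jar"][0]["region"] for n in cams if D[n]["glue_jar"]}
print(fit("glue_jar",m,[t[0],t[1],.008,0],cams))
a=cv2.resize(cams["side"]["image"][140:340,190:400],None,fx=2,fy=2); b=cv2.resize(cams["top"]["image"][150:350,120:310],None,fx=2,fy=2)
cv2.imwrite("pics/c2.png",np.hstack([a,b]))
E
```

```text
t 11.31 p [0.4766 0.3499 0.0615] w 0.569 g 62.0 f [ 0.09 -0.63 -1.65] m [-0.02 -0.01  0.02] j6 1.32
t 11.66 p [0.4766 0.35   0.0606] w 0.569 g 62.0 f [-0.35 -0.23 -1.07] m [-0.02 -0.   -0.05] j6 1.32
t 12.01 p [0.4765 0.3499 0.0595] w 0.571 g 62.0 f [ 0.16  0.42 -1.22] m [-0.03 -0.08 -0.03] j6 1.32
t 12.36 p [0.4768 0.3501 0.0588] w 0.572 g 62.1 f [-0.06 -0.02  0.13] m [-0.01 -0.01  0.04] j6 1.32
t 12.71 p [0.4769 0.3501 0.0588] w 0.566 g 62.6 f [-2.15 -0.81  4.7 ] m [-0.13  0.35  0.01] j6 1.32
t 14.53 p [0.4761 0.3496 0.278 ] w 1.002 g 0.0 f [-0.01  0.3  -0.2 ] m [ 0.04 -0.01 -0.02] j6 1.32
t 16.67 p [ 0.5958 -0.2323  0.2802] w 1.0 g 0.0 f [ 0.67 -0.1  -0.18] m [-0.03  0.02 -0.02] j6 0.36
side glue_jar [(0.82, [207, 172, 22, 39])]
side house [(0.87, [253, 194, 50, 58])]
top glue_jar [(0.57, [133, 260, 33, 26])]
top house [(0.81, [214, 219, 45, 50])]
(array([0.47642212, 0.35015404, 0.00614056, 0.16496412]), np.float64(0.04131483078341923))
```

View pics/c2.png

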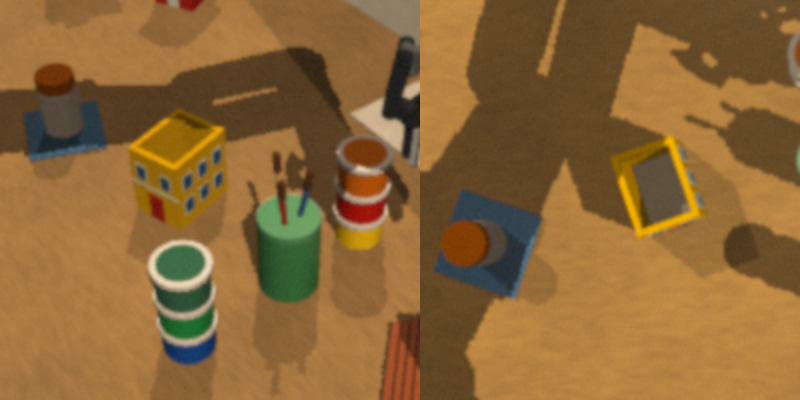

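The jar stands upright in the middle of the tile: in the crop its lid is at (55,78) in the side half and the tile surrounds its base at (65,130). Next is the roof.

```bash
python3 - <<'E'
from h import *
r=out["roof"]; h=out["house"]
arm.line_to([r[0],r[1],.062],v=.15); rep(); arm.grab(); s=rep()
print("tcp yaw err",np.round(R.from_rotvec(s["tcp_rot"]).as_matrix()[:,1],4),r[3])
arm.line_to([r[0],r[1],.285],v=.15); rep()
m=(r+h)/2
arm.line_to([h[0],h[1],.285],att(h[3]-np.pi/2),v=.15); rep()
arm.line_to([h[0],h[1],.22],v=.1); arm.dwell(.3); rep()
cams={};D={}
for n in("side","top"):
    cams[n]=capture(n); cv2.imwrite(f"pics/{n}3.png",cams[n]["image"])
    D[n]={l:silhouettes(n,l) for l in("roof","house")}
    for l in D[n]: print(n,l,[(round(float(e["p"]),2),[int(v) for v in e["bbox"]]) for e in D[n][l]])
pickle.dump((cams,D),open("p3.pkl","wb"))
a=cv2.resize(cams["side"]["image"][110:310,190:400],None,fx=2,fy=2); b=cv2.resize(cams["top"]["image"][150:350,150:330],None,fx=2,fy=2)
cv2.imwrite("pics/c3.png",np.hstack([a,b]))
E
```

```text
t 18.57 p [ 0.5962 -0.2339  0.0634] w 1.0 g 0.0 f [-0.41 -0.01  0.37] m [-0.01 -0.03  0.01] j6 0.36
t 19.14 p [ 0.5955 -0.2335  0.0622] w 0.293 g 59.5 f [-0.04  0.58  0.91] m [ 0.01  0.04 -0.03] j6 0.36
tcp yaw err [ 0.6773 -0.7357  0.    ] 0.7441621740856597
t 20.77 p [ 0.5951 -0.2333  0.2835] w 0.296 g 59.0 f [ 0.2   0.41 -2.92] m [-0.03 -0.01 -0.04] j6 0.36
t 23.47 p [0.5344 0.142  0.285 ] w 0.301 g 59.0 f [-0.34 -0.06 -3.16] m [0.07 0.03 0.01] j6 1.39
t 24.57 p [0.5345 0.1426 0.2207] w 0.293 g 59.0 f [-0.33 -0.11 -2.64] m [ 0.05 -0.02  0.02] j6 1.39
side roof [(0.86, [245, 154, 62, 51]), (0.77, [380, 412, 89, 67])]
side house [(0.88, [253, 198, 49, 57])]
top roof [(0.72, [214, 209, 50, 65]), (0.64, [465, 247, 45, 52])]
top house []
```

View pics/c3.png

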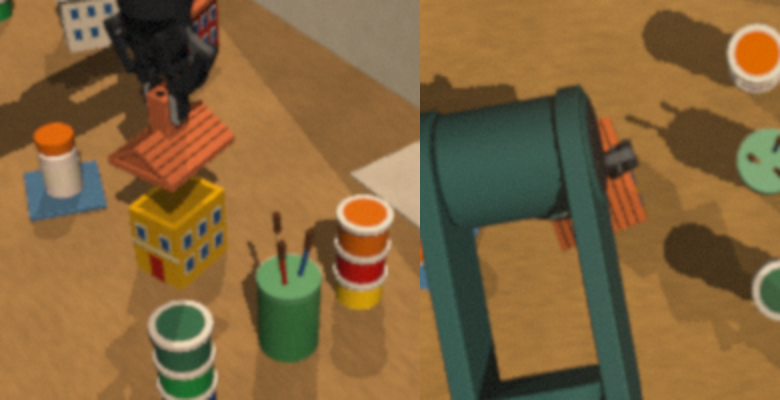

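The roof is held level above the house, with its gable toward the short wall with the door (crop centre at (170,145), house at (180,230)). Next I measure the relative alignment from the same camera.

```bash
cat > al.py <<'E'
from fit import *
import sys
out=pickle.load(open("out.pkl","rb")); h=out["house"]; r=out["roof"]
s={n:pickle.load(open(n+".pkl","rb")) for n in("side","top")}
c1={n:s[n][0] for n in s}; D1={n:s[n][1] for n in s}
c2,D2=pickle.load(open("p2.pkl","rb"))
for c,D,t in((c1,D1,"p1"),(c2,D2,"p2")):
    m={n:D[n]["house"][0]["region"] for n in c}
    print(t,"house both",fit("house",m,[h[0],h[1],0,h[3]],c,False)[0].round(4))
    for n in c: print(t,"house",n,fit("house",{n:m[n]},[h[0],h[1],0,h[3]],c,False)[0].round(4))
print("roof table side",fit("roof",{"side":D1["side"]["roof"][2]["region"]},[r[0],r[1],0,r[3]],c1,False)[0].round(4))
print("roof table top",fit("roof",{"top":D1["top"]["roof"][0]["region"]},[r[0],r[1],0,r[3]],c1,False)[0].round(4))
c,D=pickle.load(open(sys.argv[1],"rb")); z=float(sys.argv[2])
m=D["side"]["roof"][0]["region"]
for zz in (z,): print("held side",fit("roof",{"side":m},[h[0],h[1],zz,h[3]],c,False))
im=c["side"]["image"].copy()
for l,q in(("roof",[h[0],h[1],z,h[3]]),("house",[h[0],h[1],0,h[3]])):
    for P in M[l]:
        hu=cv2.convexHull(proj(c["side"],place(P,q)).astype(np.float32))
        im4=im
        cv2.polylines(im,[np.round(hu*16).astype(int)],True,(255,0,255),1,cv2.LINE_AA,4)
cv2.imwrite("pics/al.png",cv2.resize(im[130:270,225:335],None,fx=4,fy=4,interpolation=cv2.INTER_CUBIC))
E
python3 al.py p3.pkl .158
```

```text
p1 house both [0.5343 0.1425 0.     3.4813]
p1 house side [0.5331 0.1408 0.     0.364 ]
p1 house top [0.5348 0.1427 0.     0.3349]
p2 house both [0.534  0.1423 0.     0.3223]
p2 house side [0.5329 0.1415 0.     0.3534]
p2 house top [0.5345 0.1422 0.     0.3203]
roof table side [ 0.595  -0.2329  0.      0.7454]
roof table top [ 0.5959 -0.2341  0.      0.7353]
held side (array([0.53390809, 0.14290536, 0.158     , 3.46671441]), np.float64(0.1770959639728186))
```

View pics/al.png

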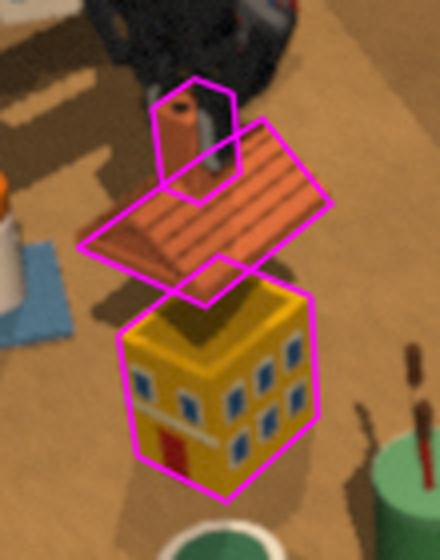

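```bash
python3 - <<'E'
from h import *
h=out["house"]
arm.line_to([.5341,.1424,.1675],att(.337-np.pi/2),v=.05); arm.dwell(.5)
p=[];[ (arm.dwell(.05),p.append(status.state()["eef_pos"])) for _ in range(10)]; print(np.mean(p,0).round(4)); rep()
cams={};D={}
for n in("side","top"):
    cams[n]=capture(n)
    D[n]={l:silhouettes(n,l) for l in("roof","house","glue_jar","pots_warm","pots_cool","brush_jar")}
    for l in D[n]: print(n,l,[(round(float(e["p"]),2),[int(v) for v in e["bbox"]]) for e in D[n][l]])
pickle.dump((cams,D),open("p4.pkl","wb"))
E
python3 al.py p4.pkl .1055 | tail -1
```

```text
[0.5341 0.1424 0.1675]
t 27.07 p [0.5341 0.1424 0.1675] w 0.295 g 59.0 f [ 0.17 -0.05 -2.27] m [-0.04  0.01 -0.01] j6 1.39
side roof [(0.92, [245, 175, 64, 54]), (0.72, [382, 412, 85, 67]), (0.57, [455, 352, 81, 71])]
side house [(0.78, [253, 206, 50, 49])]
side glue_jar [(0.95, [209, 175, 20, 34])]
side pots_warm [(0.75, [357, 206, 30, 56])]
side pots_cool [(0.7, [262, 258, 38, 65])]
side brush_jar [(0.78, [315, 215, 34, 75])]
top roof [(0.97, [458, 171, 49, 41]), (0.87, [461, 245, 46, 54]), (0.86, [220, 212, 47, 59])]
top house []
top glue_jar [(0.64, [132, 259, 29, 25])]
top pots_warm [(0.68, [305, 164, 28, 30])]
top pots_cool [(0.6, [315, 277, 32, 33])]
top brush_jar [(0.65, [306, 211, 33, 34])]
held side (array([0.53341332, 0.14158468, 0.1055    , 3.47110191]), np.float64(0.1792767629231761))
```

View pics/al.png

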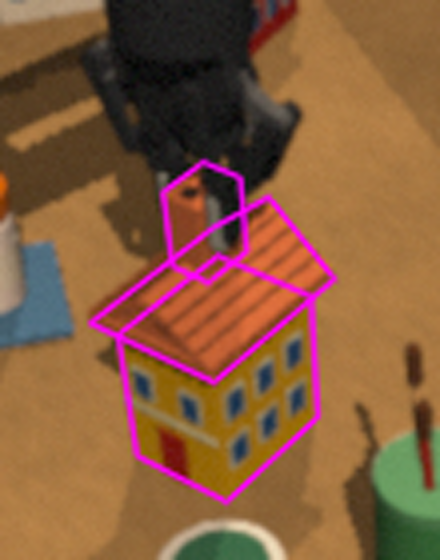

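The roof's outline matches the target hover pose to about 1 mm, with its front corner at (212,382). The house and the row of pots and brushes haven't moved, so I'm handing in.

```bash
python3 -c "
from plant import job
print(job.job_done())"
```

```text
the job is handed in; nothing more can be done
None
```

The job is handed in: the glue jar stands upright in the middle of the blue tile, and the roof is held squared up about 10 mm above the house walls, with the house, pots and brush jar not seen to move in the camera checks.

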